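# Pack the two-layer bobbin case

## Task

Finish packing the small wooden case: stand the loose copper bobbin upright in the empty round well in the bottom of the case, next to the bobbin already packed there. Then fit the loaded upper tray, the divider, into the case on top, so that it sits level on the four corner posts.

Things in the scene. Friction and masses are not known exactly. Their poses are not given: they have to be found in the camera images.
- bobbin: Loose bobbin, upright on the table: round black flanges 31 mm across, 5 mm thick, copper winding 26 mm across between; 24 mm high, 48 g. Origin: centre of its underside, z up. Grip it anywhere round, no lower than 8 mm above its underside (or the fingers meet the insert round the well). A lying white canister and a black domed cap nut nearby are not wanted.
- empty_well (a point): Centre of the empty well's floor, 4 mm above the table, in a fixed open wooden case 128 x 160 mm (x by y) outside, walls 4 mm thick and 54 mm high. Wells: round, 50 mm across, 8 mm deep, in a grey insert (top 12 mm above the table). This well is 30 mm toward -y from the case's middle; a like bobbin is packed, fixed, in the other, 60 mm toward +y. Axes: the case's, y along its long side, z up.
- tray_seat (a point): Middle of the case at the height of the tops of its four corner posts, 36 mm above the table: where the middle of the tray's underside goes. Posts 26 x 26 mm, in the inside corners. Inside the case measures 120 x 152 mm (x by y), so the tray has 10 mm of play to each side; the walls rise 18 mm above the posts. Axes: the case's, y along its long side, z up.
- upper_tray: Light wooden tray, 100 x 132 mm (x by y), rim 12 mm high, about 0.16 kg, on the table; four black plugs fixed in it at its y ends, 15 mm high. Grip the dark upright handle in its middle: 14 mm thick (y), 44 mm long (x), top 45 mm above the tray's underside, free 28 mm either side along y above a 7 mm high foot. Origin: centre of its underside, z up. Fits either way round.

How it is judged:
On the way:
1. the loose bobbin stands upright on the floor of the empty well, let go (horizontal distance between bobbin and empty_well below 0.014 m and z of bobbin in the frame of empty_well below 0.004 m and angle between bobbin's own z axis and vertical below 0.17 rad and contact force between the fingers and bobbin below 0.1 N), for 0.2 s.
At the end, for the whole second after the job is handed in: The bobbin stands upright (within 10 degrees) in the empty well, within 14 mm of its centre and 4 mm of its floor; the tray lies still in the case on the four posts, within 18 mm of the middle, 4 mm in height, level within 4 degrees and along the case within 15 degrees (either way round) (horizontal distance between bobbin and empty_well below 0.014 m and z of bobbin in the frame of empty_well below 0.004 m and angle between bobbin's own z axis and vertical below 0.17 rad and horizontal distance between upper_tray and tray_seat below 0.018 m and z of upper_tray in the frame of tray_seat between -0.004 and 0.004 m and angle between upper_tray's own z axis and vertical below 0.07 rad and angle between the x axis of upper_tray and the x axis of tray_seat, either way round below 0.26 rad and linear speed of upper_tray below 0.01 m/s); the robot touches nothing.
It also fails if it takes over 51 s, if anything falls off the work surface, if the arm or the gripper's body presses on something with over 40 N, if the wrist force passes 120 N, or if a joint passes its speed limit or range.

## Robot

A 6-joint arm with a two-finger parallel gripper is mounted at the origin on a cart in front of the work surface, level with it; the furniture and walls round the work are solid. World frame = base frame: x ahead of the robot, y to its left, z up, the work surface at z = 0. Lengths are in m, angles in rad, forces in N, time in s.
With the tool pointing down it reaches from about 0.225 to 0.875 m from the base axis. Payload 3.4 kg.
Tool frame: the origin (TCP) lies between the finger pads; the fingertips stand 17 mm ahead of it and the grasp point (between the pads) lies 2 mm behind it; y points along the fingers, z is the direction in which the jaws open and shut, and the axes are right-handed (so a half turn about y gives the same grasp; the last joint's range is limited). The gripper opens to 85 mm and grips with 20 to 120 N. Pads are 22 mm wide; open, the fingers measure 114 mm over their backs; the gripper's body (76 mm by 85 mm) begins 54 mm behind the grasp point. The pads swing forward as they close: fully open they stand 13 mm farther back than shut.
Start: joints at [-1.373, 0.276, 1.505, -0, 1.361, -0.121], TCP at [0.18, -0.546, 0.248] pointing down, gripper open.
Joint ranges: [-2.89, 2.89], [-0.75, 2.08], [0.22, 2.7], [-1.18, 4.32], [0.11, 2.71], [-2.7, 2.7]. Speed limits (rad/s): [2.57, 2.57, 3.14, 3.14, 3.14, 3.14].

## Interface

Orientations are given as a unit quaternion [w, x, y, z].
In Python, from rig import manip, get_image, camera_model, sign_off, spot_in, silhouettes, spot_point gives the robot as it stands.
- The arm moves only by the tool jog_arm, never from a script. Its argument "targets" is a list of rows, each a list of 3 entries, a list of its own where there are three numbers: the finger opening in m, from 0 to 0.0854, then the shift along the world's x, y, z in m, then the turn about the world's z in rad. In form: [[claw, [x, y, z], spin], ...]. A call has 1 to 10 rows; each row shifts and turns the commanded pose from where the row before left it; what a row does not reach is not made up. A row lasts 1/8 s, in which the tool goes at most 62.5 mm and 10.7 degrees, less where a joint would pass 70% of its speed; a pose out of reach is approached as far as the arm can. A call with a gripper value outside its range is refused whole. The fingers move at their own pace and stop on an object; "force" is the grip in N (left out, the last holds). Time passes only in rows, so rows that do not move let the fingers close. It gives the time, the measured TCP pose, the force and the opening at its end, in the units of the state.
- manip.get_state(): the state, without advancing time (a new reading comes with each control period).
- get_image(name): name is "scene" or "top"; returns (picture, depth): 384x512x3 uint8, red, green, blue; 384x512 float32, m along the optical axis (not along the pixel's ray), 0 where there is no reading.
- camera_model(name): a dict with "mtx" (3x3 intrinsics, pixels), "distortion" ([k1, k2, p1, p2, k3] as OpenCV has them; the pictures are not rectified), "world_from_camera" (4x4, takes a point from camera to world coordinates). Camera axes: x right, y up, looking along -z (the intrinsics and any distortion apply to the point x, -y, -z); pixel columns grow to the right and rows downward; lengths in m; the calibration is good to about 2 mm. A picture is of the moment at which its call begins. camera_model takes no time and is no camera call.
- sign_off(): hands the job in, once; it reports no verdict.
Trained networks look in the newest picture that a camera, given by its name, has taken for a name from the list of things; names that differ only in an ending like _2 or _b are one class to them, and where a whole thing is asked for, a point or a joint stands for the part that bears it (a point fixed in the world has none). Each returns a list of dicts, best first, with "score" (0 to 1); they miss things now and then, are a little off and sometimes report something else, mostly with a low value. They report only what shows in the picture. A call takes as long as a camera call.
- spot_in(name, camera): "position" ([column, row] in pixels, amid what is visible of it).
- silhouettes(name, camera): "mask" (384x512 bool, what is visible of it) and "position" ([column, row] in pixels, amid what is visible of it).
- spot_point(name, camera): "position" ([column, row] in pixels: a listed point, or the origin of a listed thing).
The state is a dict: "clock": time; "qpos": joint angles; "qd": joint speeds; "effort": joint torques, N m; "position": TCP position; "ee_rot": TCP orientation; "contact_force": force on the tool from outside, world axes, zero at the start; "moment": the same for the moment, N m; "width": finger opening in m.
Only numpy, scipy, OpenCV 4.12 (cv2) and the standard library are available. Lean on these libraries where they do the work, as an engineer would, in place of code of your own. Each camera call takes 0.05 s, during which the arm holds its last target.

## Working session

There is one attempt and no reset: what is moved stays moved. The work goes in short steps, Python scripts to look and compute and a tool call to move; the robot and the scene stay as the last step left them, time stands still between calls to the robot, and variables do not carry over. Pictures are saved under pics/ and viewed, and the job is handed in when it is done.

Besides the shell and the picture viewer there is one more tool, called after ">>>" in YAML: its name, and indented under it one key for each argument. jog_arm: Moves the arm, as the interface text tells. Its arguments: {"type":"object","properties":{"targets":{"type":"array","items":{"type":"array"}},"force":{"type":"number"}},"required":["targets"]}

```bash
mkdir -p pics; python3 - <<'E'
from rig import *
import cv2,numpy as np
print(manip.get_state())
for n in("scene","top"):
    im,d=get_image(n); cv2.imwrite(f"pics/{n}0.png",im[:,:,::-1]); np.save(f"pics/{n}_d0.npy",d); print(n,camera_model(n))
    for t in("bobbin","empty_well","tray_seat","upper_tray"):
        print(n,t,[(r['position'],round(r['score'],2)) for r in spot_point(t,n)])
E
```

```text
{'clock': 0.0, 'qpos': array([-1.37298328e+00,  2.76582492e-01,  1.50615158e+00, -3.62679460e-06,
        1.36070544e+00, -1.20967814e-01]), 'qd': array([ 0.00187021, -0.00019611,  0.00042666,  0.00022989, -0.00100243,
        0.0003714 ]), 'effort': array([-1.16761286e-03, -4.16773367e+01, -2.45807576e+01, -5.19311561e-04,
        1.09365719e-02,  4.03225698e-06]), 'position': array([ 0.18012049, -0.54552281,  0.24743947]), 'ee_rot': array([ 0.11220332, -0.11225599,  0.69879574, -0.69749087]), 'contact_force': array([-0.14094719,  0.1804733 ,  0.42998509]), 'moment': array([0.0421582 , 0.02761927, 0.01164675]), 'width': 0.08534353785690403}
scene {'mtx': array([[399.10774966,   0.        , 258.1021558 ],
       [  0.        , 399.10774966, 196.12271011],
       [  0.        ,   0.        ,   1.        ]]), 'distortion': array([-0.00329112,  0.        ,  0.        ,  0.        ,  0.        ]), 'world_from_camera': array([[-0.65093613,  0.55033367, -0.52289101,  0.08152728],
       [-0.75889037, -0.48914174,  0.42991367,  0.35828393],
       [-0.01917185,  0.67666329,  0.73604296,  0.
[... 212 characters left out ...]
([313.8, 172.0], 0.61)]
top {'mtx': array([[465.19869723,   0.        , 247.9315038 ],
       [  0.        , 465.19869723, 189.43141884],
       [  0.        ,   0.        ,   1.        ]]), 'distortion': array([-0.15836074,  0.        ,  0.        ,  0.        ,  0.        ]), 'world_from_camera': array([[ 0.01364618,  0.98266205, -0.18490288,  0.36566938],
       [-0.99974291,  0.01005977, -0.02032051, -0.02543234],
       [-0.01810811,  0.18513264,  0.98254669,  1.00825209],
       [ 0.        ,  0.        ,  0.        ,  1.        ]])}
top bobbin [([253.8, 234.2], 0.67)]
top empty_well [([179.8, 201.0], 0.66)]
top tray_seat [([161.9, 200.1], 0.81)]
top upper_tray [([335.4, 198.9], 0.97)]
```

View pics/scene0.png

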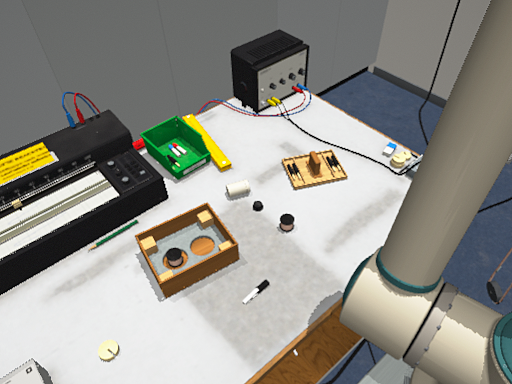

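View pics/top0.png

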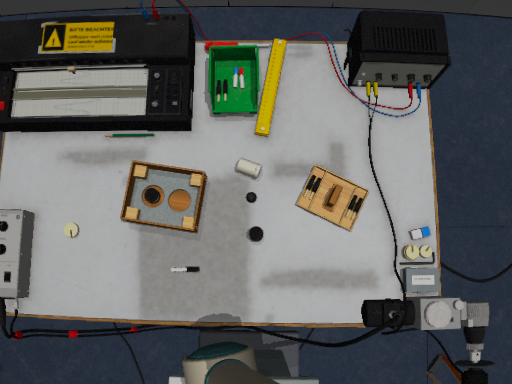

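The top view shows the case at about (165,197), its empty well on the right at (180,201). The bobbin is at (256,234), the cap nut at (251,197), the canister at (248,168), and the tray, turned, at (332,198).

```bash
cat > h.py <<'E'
from rig import *
import cv2,numpy as np
def ray(cam,px):
    c=camera_model(cam);T=c["world_from_camera"]
    u=cv2.undistortPoints(np.array(px,float).reshape(-1,1,2),c["mtx"],c["distortion"]).reshape(-1,2)
    d=np.c_[u[:,0],-u[:,1],-np.ones(len(u))]
    return T[:3,3],d@T[:3,:3].T
def onplane(cam,px,z):
    o,d=ray(cam,px); return o+d*((z-o[2])/d[:,2])[:,None]
def cloud(cam,d):
    r,c=np.nonzero(d>0); o,D=ray(cam,np.c_[c,r]); P=np.full(d.shape+(3,),np.nan); P[r,c]=o+D*d[r,c][:,None]; return P
E
python3 - <<'E'
from h import *
np.set_printoptions(precision=4,suppress=True)
for cam,pts in dict(top=dict(bobbin=([253.8,234.2],0),well=([179.8,201.0],.004),seat=([161.9,200.1],.036),tray=([335.4,198.9],0)),scene=dict(bobbin=([282.9,226.3],0),well=([202.9,244.9],.004),seat=([186.2,245.5],.036),tray=([313.8,172.],0))).items():
    for k,(p,z) in pts.items(): print(cam,k,onplane(cam,p,z)[0])
for cam in("top","scene"):
    d=get_image(cam)[1]; P=cloud(cam,d)
    for t in("bobbin","tray_seat","upper_tray"):
        for r in silhouettes(t,cam)[:1]:
            Q=P[r['mask']]; Q=Q[np.isfinite(Q[:,0])]
            print(cam,t,round(r['score'],2),len(Q),Q.mean(0),np.percentile(Q[:,2],[2,50,90,98]))
            zr=dict(bobbin=(.019,.03),tray_seat=(.045,.062),upper_tray=(.006,.02))[t]
            S=Q[(Q[:,2]>zr[0])&(Q[:,2]<zr[1])]
            if len(S)>5:
                c,s,a=cv2.minAreaRect((S[:,:2]*1000).astype(np.float32)); print('  rect',c,s,a,len(S))
            if t=='upper_tray':
                H=Q[Q[:,2]>.032]; c,s,a=cv2.minAreaRect((H[:,:2]*1000).astype(np.float32)); print('  handle',c,s,a,len(H),H[:,2].max())
    if cam=="top":
        # case walls straight from the cloud
        S=P[np.isfinite(P[...,0])]
        S=S[(S[:,2]>.045)&(S[:,2]<.06)]
        w=onplane(cam,[[161.9,200.1]],.036)[0]
        S=S[np.hypot(*(S[:,:2]-w[:2]).T)<.12]; print('case',cv2.minAreaRect((S[:,:2]*1000).astype(np.float32)),len(S))
E
```

```text
top bobbin [ 0.4567 -0.0187  0.    ]
top well [0.5272 0.1449 0.004 ]
top seat [0.5236 0.1782 0.036 ]
top tray [ 0.5362 -0.1975  0.    ]
scene bobbin [ 0.4576 -0.0171  0.    ]
scene well [0.5285 0.1411 0.004 ]
scene seat [0.5276 0.1769 0.036 ]
scene tray [ 0.53   -0.1866  0.    ]
top bobbin 0.71 197 [ 0.4565 -0.0217  0.0203] [-0.0019  0.0233  0.0261  0.0275]
  rect (456.9359436035156, -22.384305953979492) (29.64484977722168, 27.62191390991211) 0.6215118765830994 167
top tray_seat 0.77 4828 [0.5343 0.1773 0.0212] [0.0016 0.0129 0.051  0.0546]
  rect (532.4680786132812, 174.760498046875) (161.34414672851562, 129.57994079589844) 81.6622543334961 649
top upper_tray 0.74 2749 [ 0.5381 -0.1896  0.0083] [0.0002 0.0052 0.0143 0.0445]
  rect (538.40478515625, -189.32183837890625) (132.58621215820312, 100.99188232421875) 64.7460708618164 1015
  handle (538.6323852539062, -189.96044921875) (14.42056655883789, 45.11738967895508) 64.63870239257812 148 0.04924324499942678
case ((532.4680786132812, 174.760498046875), (161.34414672851562, 129.57994079589844), 81.6622543334961) 656
scene bobbin 0.48 203 [ 0.4489 -0.0213  0.0176] [0.0005 0.0222 0.0244 0.0257]
  rect (452.33734130859375, -24.03042984008789) (28.1549015045166, 29.670429229736328) 66.6259536743164 128
scene tray_seat 0.65 5739 [0.5294 0.1747 0.0239] [0.0019 0.0193 0.05   0.0537]
  rect (528.2828369140625, 174.40541076660156) (160.280029296875, 129.94891357421875) 81.62423706054688 858
scene upper_tray 0.56 1714 [ 0.531  -0.1875  0.0093] [0.001  0.006  0.0161 0.044 ]
  rect (534.114990234375, -190.63412475585938) (132.43270874023438, 103.4400405883789) 64.24311828613281 700
  handle (532.4571533203125, -188.71682739257812) (13.293148040771484, 41.85591506958008) 64.74104309082031 110 0.046759153896207106
```

```bash
python3 - <<'E'
from h import *
from scipy.spatial.transform import Rotation as R
s=manip.get_state();q=s['ee_rot'];m=R.from_quat([q[1],q[2],q[3],q[0]]).as_matrix();print(m.round(3),s['clock'])
z=m[:,2];print(np.degrees(np.arctan2(z[1],z[0])))
im=cv2.imread("pics/top0.png");cv2.imwrite("pics/crop.png",cv2.resize(im[140:260,100:380],None,fx=2.8,fy=2.8))
E
```

```text
[[-0.95   0.     0.313]
 [-0.313 -0.    -0.95 ]
 [ 0.    -1.     0.   ]] 0.9
-71.73261863239942
```

View pics/crop.png

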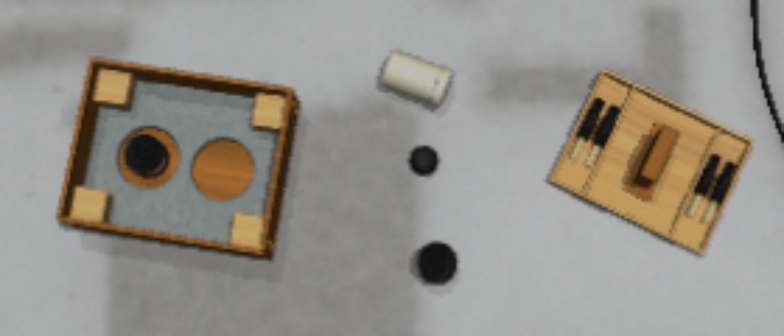

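>>> jog_arm:
  targets:
    - [0.06,[0.0275,0.052,-0.01],-0.0464]
    - [0.06,[0.0275,0.052,-0.01],-0.0464]
    - [0.06,[0.0275,0.052,-0.01],-0.0464]
    - [0.06,[0.0275,0.052,-0.01],-0.0464]
    - [0.06,[0.0275,0.052,-0.01],-0.0464]
    - [0.06,[0.0275,0.052,-0.01],-0.0464]
    - [0.06,[0.0275,0.052,-0.01],-0.0464]
    - [0.06,[0.0275,0.052,-0.01],-0.0464]
    - [0.06,[0.0275,0.052,-0.01],-0.0464]
    - [0.06,[0.0275,0.052,-0.01],-0.0464]
  force: 30

```text
clock: 2.15
position: [0.4562, -0.0243, 0.1484]
ee_rot: [0.051, -0.052, -0.705, 0.705]
contact_force: [1.4, -0.9, 0.3]
width: 0.0601
```

>>> jog_arm:
  targets:
    - [0.06,[0,0,0],0]
    - [0.06,[0,0,0],0]

```text
clock: 2.4
position: [0.455, -0.0261, 0.1483]
ee_rot: [0.051, -0.051, -0.705, 0.706]
contact_force: [0.5, 0.9, -0.3]
width: 0.0601
```

```bash
python3 - <<'E'
from h import *
s=manip.get_state();print(s)
for n in("scene","top"):
    im,d=get_image(n); cv2.imwrite(f"pics/{n}1.png",im[:,:,::-1])
E
```

```text
{'clock': 2.4, 'qpos': array([-2.09634058e-01,  1.82210444e-01,  1.90444247e+00, -8.85313228e-04,
        1.05535124e+00,  1.50524062e+00]), 'qd': array([-3.62684054e-02, -8.87623415e-03,  2.76109916e-03, -7.33504318e-05,
        4.50435413e-04,  2.72297787e-03]), 'effort': array([ 1.01493426e+00, -3.17438543e+01, -2.08063781e+01,  8.34124396e-02,
       -1.93012197e-02,  3.15639620e-03]), 'position': array([ 0.45499399, -0.02612477,  0.14831535]), 'ee_rot': array([ 0.05092285, -0.05055993, -0.70503401,  0.70553356]), 'contact_force': array([ 0.47252024,  0.89076098, -0.33751391]), 'moment': array([ 0.00675002, -0.00963387,  0.00248137]), 'width': 0.060104828933326776}
```

View pics/scene1.png

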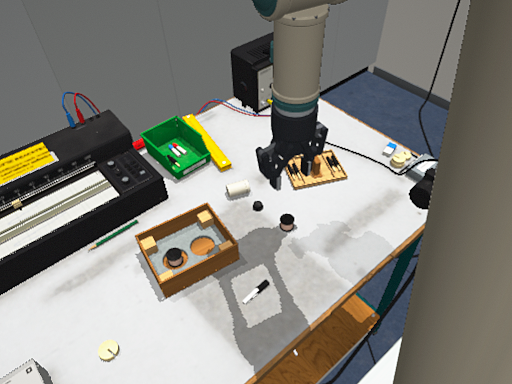

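The scene view shows the gripper above the bobbin (287,222) with the way down clear. I'll descend and close.

>>> jog_arm:
  targets:
    - [0.06,[0,0.003,-0.04],0]
    - [0.06,[0,0,-0.04],0]
    - [0.06,[0,0,-0.03],0]
    - [0.06,[0,0,-0.012],0]
    - [0.06,[0,0,0],0]
    - [0.0,[0,0,0],0]
    - [0.0,[0,0,0],0]
    - [0.0,[0,0,0],0]
    - [0.0,[0,0,0],0]

```text
clock: 3.62
position: [0.4562, -0.0233, 0.0277]
ee_rot: [0.05, -0.052, -0.705, 0.706]
contact_force: [-0.5, -0.3, 5.3]
width: 0.0267
```

```bash
python3 - <<'E'
from h import *
for n in("scene",):
    im,d=get_image(n); cv2.imwrite(f"pics/{n}2.png",cv2.resize(im[90:290,130:400,::-1],None,fx=2.9,fy=2.9))
E
```

```text
(no output)
```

View pics/scene2.png

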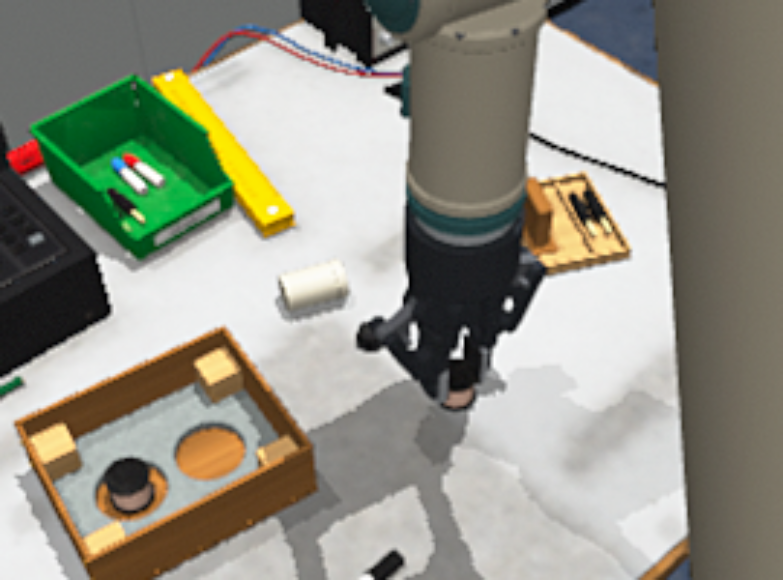

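The bobbin is between the fingers with the copper showing below (460,395). The width of 26.7 mm doesn't match the 31 mm flange, so I'll lift and check.

>>> jog_arm:
  targets:
    - [0.0,[0,0,0.03],0]
    - [0.0,[0,0,0.04],0]
    - [0.0,[0,0,0.04],0]
    - [0.0,[0,0,0],0]

```text
clock: 4.18
position: [0.4578, -0.0234, 0.1399]
ee_rot: [0.048, -0.054, -0.705, 0.706]
contact_force: [0.3, 0.5, -1.0]
width: 0.0266
```

```bash
python3 - <<'E'
from h import *
s=manip.get_state();print(s['position'],s['width'],s['contact_force'])
im,d=get_image("scene"); cv2.imwrite(f"pics/scene3.png",cv2.resize(im[90:290,180:380,::-1],None,fx=3,fy=3,interpolation=cv2.INTER_CUBIC))
print([(r['position'],r['score']) for r in spot_point("bobbin","scene")])
E
```

```text
[ 0.45777037 -0.0234116   0.13990722] 0.026610866882092847 [ 0.2603757   0.47506833 -1.03581236]
[([286.4, 191.7], 0.55)]
```

View pics/scene3.png

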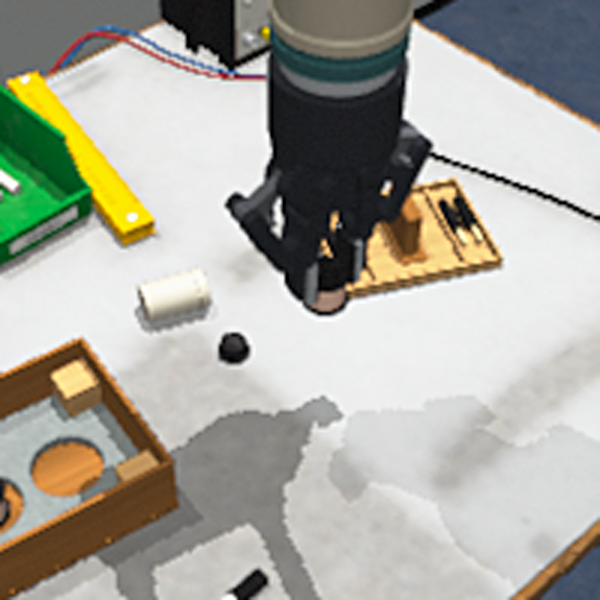

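Bobbin held upright. I'll carry it over the well and lower it part way.

>>> jog_arm:
  targets:
    - [0.0,[0.011,0.028,0],0]
    - [0.0,[0.011,0.028,0],0]
    - [0.0,[0.011,0.028,0],0]
    - [0.0,[0.011,0.028,0],0]
    - [0.0,[0.011,0.028,0],0]
    - [0.0,[0.013,0.028,0],0]
    - [0.0,[0,0,0],0]
    - [0.0,[0,0,-0.025],0]
    - [0.0,[0,0,-0.025],0]
    - [0.0,[0,0,0],0]

```text
clock: 5.52
position: [0.5203, 0.1438, 0.0837]
ee_rot: [0.054, -0.049, -0.704, 0.706]
contact_force: [-0.1, 0.1, -0.4]
width: 0.0269
```

```bash
python3 - <<'E'
from h import *
s=manip.get_state();print(s['position'],s['width'],s['contact_force'])
im,d=get_image("scene"); cv2.imwrite(f"pics/scene4.png",cv2.resize(im[140:320,110:310,::-1],None,fx=3,fy=3,interpolation=cv2.INTER_CUBIC))
r=spot_point("bobbin","scene"); print([(q['position'],q['score']) for q in r])
for q in r: print(onplane("scene",[q['position']],s['position'][2]-.0277))
im,d=get_image("top"); cv2.imwrite(f"pics/top4.png",cv2.resize(im[120:270,80:280,::-1],None,fx=3,fy=3,interpolation=cv2.INTER_CUBIC))
E
```

```text
[0.52026897 0.14382147 0.08369269] 0.0268870737265391 [-0.10884762  0.14870501 -0.42234489]
[([200.2, 231.3], 0.64)]
[[0.52383787 0.14313618 0.05599269]]
```

View pics/scene4.png

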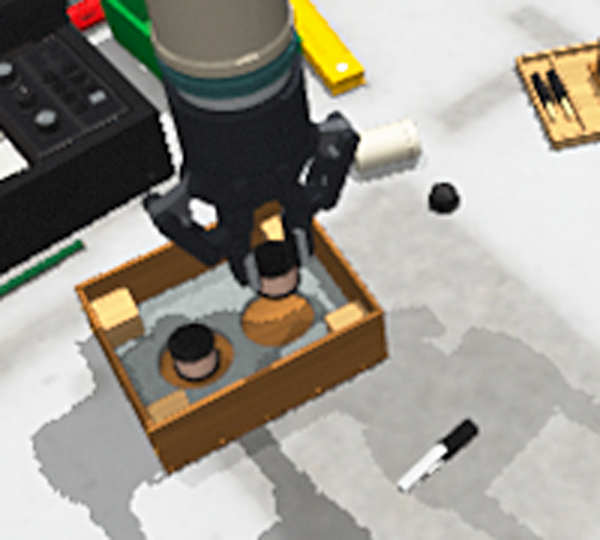

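View pics/top4.png

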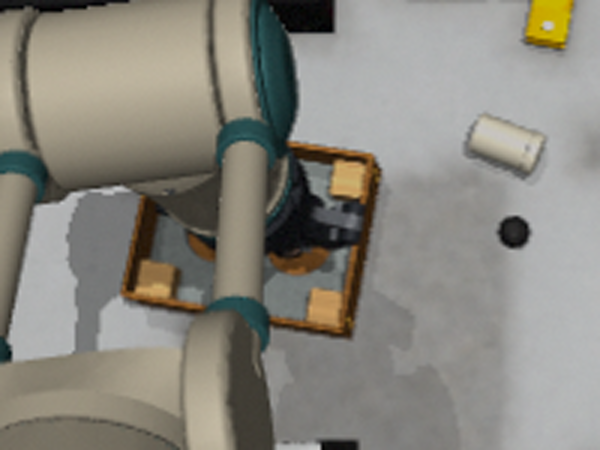

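Scene view: the bobbin hangs just over the empty well (270,280 in the crop), about level with it. I'll lower it with a small x correction.

>>> jog_arm:
  targets:
    - [0.0,[0.003,0.001,-0.025],0]
    - [0.0,[0,0,-0.018],0]
    - [0.0,[0,0,0],0]
    - [0.0,[0,0,0],0]

```text
clock: 6.18
position: [0.5271, 0.146, 0.0445]
ee_rot: [-0.051, 0.052, 0.705, -0.705]
contact_force: [-0.0, 0.4, -0.4]
width: 0.0268
```

>>> jog_arm:
  targets:
    - [0.0,[-0.001,-0.001,-0.006],0]
    - [0.0,[0,0,-0.004],0]
    - [0.0,[0,0,0],0]
    - [0.0,[0,0,0],0]

```text
clock: 6.68
position: [0.5253, 0.1449, 0.0333]
ee_rot: [0.051, -0.051, -0.705, 0.705]
contact_force: [0.1, -0.1, -0.4]
width: 0.0265
```

>>> jog_arm:
  targets:
    - [0.0,[0,0,-0.0015],0]
    - [0.0,[0,0,0],0]
    - [0.0,[0,0,0],0]

```text
clock: 7.05
position: [0.5253, 0.1449, 0.0319]
ee_rot: [0.051, -0.051, -0.705, 0.705]
contact_force: [0.6, -0.1, -0.0]
width: 0.0269
```

```bash
python3 - <<'E'
from h import *
s=manip.get_state();print(s['position'],s['width'],s['contact_force'])
im,d=get_image("scene"); cv2.imwrite(f"pics/scene5.png",cv2.resize(im[140:320,110:310,::-1],None,fx=3,fy=3,interpolation=cv2.INTER_CUBIC))
r=spot_point("bobbin","scene"); print([(q['position'],q['score']) for q in r])
for q in r: print(onplane("scene",[q['position']],.004))
E
```

```text
[0.52527411 0.14494961 0.03185361] 0.026873999932976345 [ 0.57960339 -0.11014692 -0.03750073]
[([200.5, 245.5], 0.76)]
[[0.53056903 0.14565199 0.004     ]]
```

View pics/scene5.png

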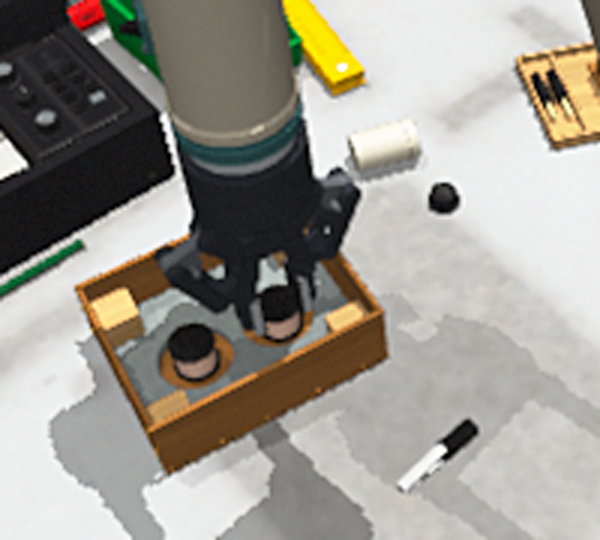

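The bobbin is inside the empty well ring, matching the packed one. I'll release it with a small opening and rise.

>>> jog_arm:
  targets:
    - [0.038,[0,0,0],0]
    - [0.038,[0,0,0],0]
    - [0.038,[0,0,0],0]
    - [0.038,[0,0,0.02],0]
    - [0.038,[0,0,0.04],0]
    - [0.038,[0,0,0.06],0]
    - [0.038,[0,0,0],0]

```text
clock: 8.02
position: [0.5287, 0.1455, 0.1568]
ee_rot: [-0.047, 0.055, 0.706, -0.704]
contact_force: [0.5, 0.8, 0.7]
width: 0.038
```

>>> jog_arm:
  targets:
    - [0.045,[0,-0.055,0.0],-0.03]
    - [0.045,[0,-0.055,0],-0.03]
    - [0.045,[0,-0.055,0],-0.03]
    - [0.045,[0,-0.055,0],-0.03]
    - [0.045,[0.005,-0.055,0],-0.08]
    - [0.045,[0.006,-0.055,0],-0.096]
    - [0.045,[0,0,0],0]
    - [0.045,[0,0,0],0]

```text
clock: 9.02
position: [0.5353, -0.1844, 0.1507]
ee_rot: [-0.156, 0.154, 0.69, -0.689]
contact_force: [-0.7, -0.3, 0.8]
width: 0.0451
```

```bash
python3 - <<'E'
from h import *
np.set_printoptions(precision=4,suppress=True)
s=manip.get_state();print(s['position'],s['width'],s['contact_force'],s['qpos'])
im,d=get_image("scene"); cv2.imwrite(f"pics/scene6.png",cv2.resize(im[100:320,110:390,::-1],None,fx=2.8,fy=2.8,interpolation=cv2.INTER_CUBIC))
r=spot_point("bobbin","scene"); print([(q['position'],q['score'],onplane("scene",[q['position']],.004)) for q in r])
im,d=get_image("top"); cv2.imwrite(f"pics/top6.png",cv2.resize(im[140:260,100:380,::-1],None,fx=2.8,fy=2.8,interpolation=cv2.INTER_CUBIC))
r=spot_point("bobbin","top"); print([(q['position'],q['score'],onplane("top",[q['position']],.004)) for q in r])
P=cloud("top",d)
for q in silhouettes("bobbin","top"):
    Q=P[q['mask']];Q=Q[np.isfinite(Q[:,0])]; print(q['score'],Q.mean(0),np.percentile(Q[:,2],[5,50,90]))
E
```

```text
[ 0.5353 -0.1844  0.1507] 0.04512545312385416 [-0.704  -0.2585  0.7952] [-0.4551  0.3352  1.6735  0.0006  1.1358  1.5571]
[([204.1, 247.9], 0.63, array([[0.5208, 0.1436, 0.004 ]]))]
[([180.6, 202.5], 0.51, array([[0.5239, 0.143 , 0.004 ]]))]
0.66 [0.5248 0.1423 0.0249] [0.0064 0.0275 0.0299]
```

View pics/scene6.png

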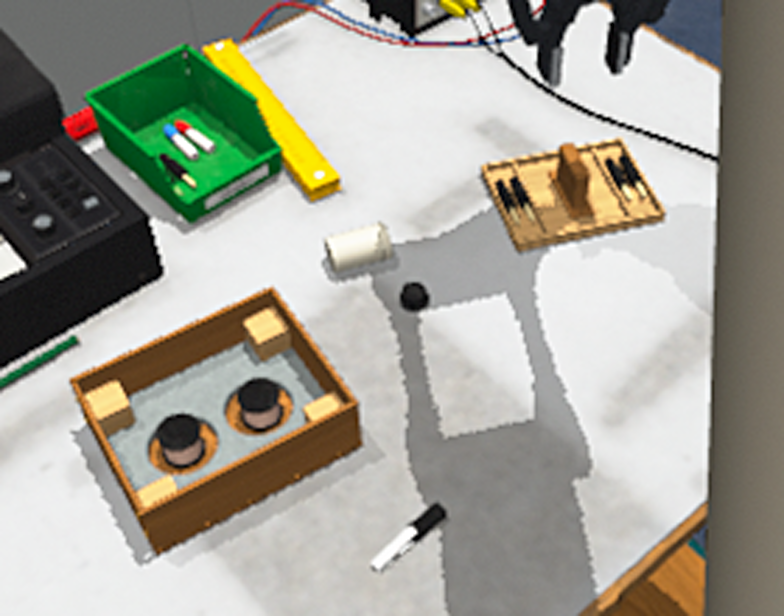

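View pics/top6.png

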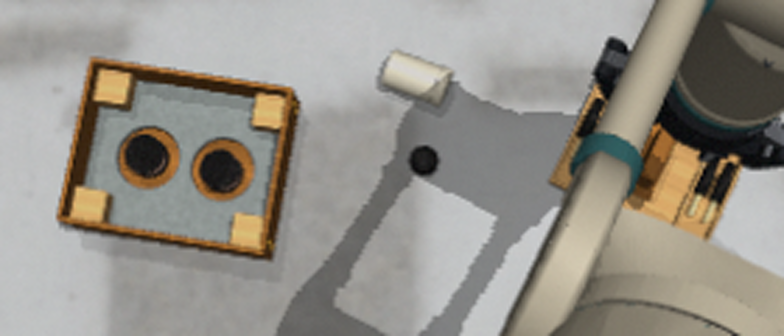

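Both bobbins stand upright in their wells: the top view has the loose one centred at about (222,170) in the crop, and the measured height is fine. Next I'll grip the tray handle.

>>> jog_arm:
  targets:
    - [0.045,[0,-0.005,-0.03],0]
    - [0.045,[0,0,-0.03],0]
    - [0.045,[0,0,0],0]
    - [0.045,[0,0,0],0]
  force: 60

```text
clock: 9.78
position: [0.537, -0.1899, 0.0928]
ee_rot: [0.154, -0.155, -0.69, 0.69]
contact_force: [-0.1, 0.3, 0.1]
width: 0.0448
```

```bash
python3 - <<'E'
from h import *
im,d=get_image("scene"); cv2.imwrite(f"pics/scene7.png",cv2.resize(im[80:230,240:400,::-1],None,fx=4,fy=4,interpolation=cv2.INTER_CUBIC))
E
```

```text
(no output)
```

View pics/scene7.png

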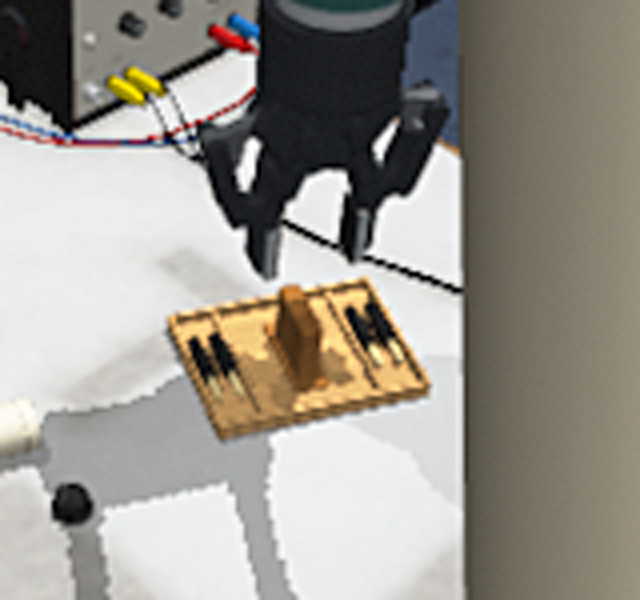

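The fingers straddle the handle. I'll lower to z = 0.034 and close.

>>> jog_arm:
  targets:
    - [0.045,[0,0,-0.03],0]
    - [0.045,[0,0,-0.022],0]
    - [0.045,[0,0,-0.007],0]
    - [0.045,[0,0,0],0]
    - [0.0,[0,0,0],0]
    - [0.0,[0,0,0],0]
    - [0.0,[0,0,0],0]
    - [0.0,[0,0,0],0]

```text
clock: 10.82
position: [0.537, -0.1904, 0.034]
ee_rot: [0.154, -0.156, -0.69, 0.69]
contact_force: [0.2, -0.2, 6.2]
width: 0.013
```

>>> jog_arm:
  targets:
    - [0.0,[0,0,0.03],0]
    - [0.0,[0,0,0.04],0]
    - [0.0,[0,0,0.05],0]
    - [0.0,[0,0,0],0]

```text
clock: 11.32
position: [0.5386, -0.1912, 0.1568]
ee_rot: [0.152, -0.158, -0.689, 0.691]
contact_force: [0.5, 0.3, -2.1]
width: 0.013
```

```bash
python3 - <<'E'
from h import *
im,d=get_image("scene"); cv2.imwrite(f"pics/scene8.png",cv2.resize(im[50:230,200:400,::-1],None,fx=3,fy=3,interpolation=cv2.INTER_CUBIC))
E
```

```text
(no output)
```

View pics/scene8.png

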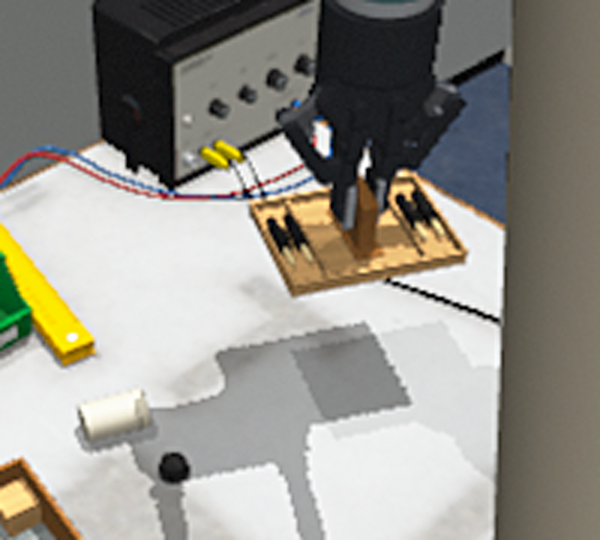

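The tray hangs level from its handle. I'll carry it over the case and turn it +0.296 rad on the way.

>>> jog_arm:
  targets:
    - [0.0,[0,0.025,0],0.02]
    - [0.0,[0,0.045,0],0.037]
    - [0.0,[0,0.05,0],0.042]
    - [0.0,[0,0.05,0],0.042]
    - [0.0,[0,0.05,0],0.042]
    - [0.0,[0,0.05,0],0.042]
    - [0.0,[-0.003,0.045,0],0.037]
    - [0.0,[-0.003,0.035,0],0.024]
    - [0.0,[0,0.015,0],0.01]
    - [0.0,[0,0,0],0]

```text
clock: 12.62
position: [0.5295, 0.175, 0.1515]
ee_rot: [0.052, -0.05, -0.705, 0.706]
contact_force: [-0.4, 0.1, -2.3]
width: 0.0132
```

>>> jog_arm:
  targets:
    - [0.0,[0,0,-0.015],0]
    - [0.0,[0,0,-0.015],0]
    - [0.0,[0,0,0],0]
    - [0.0,[0,0,0],0]

```text
clock: 13.12
position: [0.5304, 0.1745, 0.1226]
ee_rot: [0.052, -0.051, -0.705, 0.705]
contact_force: [0.1, 0.5, -2.1]
width: 0.0129
```

```bash
python3 - <<'E'
from h import *
np.set_printoptions(precision=4,suppress=True)
s=manip.get_state();print(s['position'],s['width'],s['contact_force'],s['ee_rot'])
from scipy.spatial.transform import Rotation as R
q=s['ee_rot'];z=R.from_quat([q[1],q[2],q[3],q[0]]).as_matrix()[:,2];print(np.degrees(np.arctan2(z[1],z[0])))
for n in("scene","top"):
    im,d=get_image(n); cv2.imwrite(f"pics/{n}9.png",cv2.resize((im[100:320,80:340]if n=="scene" else im[120:270,60:280])[:,:,::-1],None,fx=2.7,fy=2.7,interpolation=cv2.INTER_CUBIC))
    P=cloud(n,d)
    for r in silhouettes("upper_tray",n)[:1]:
        Q=P[r['mask']];Q=Q[np.isfinite(Q[:,0])]
        zz=s['position'][2]-.034
        S=Q[(Q[:,2]>zz-.003)&(Q[:,2]<zz+.02)]; print(n,r['score'],len(Q),len(S),cv2.minAreaRect((S[:,:2]*1000).astype(np.float32)))
        A=np.c_[S[:,:2],np.ones(len(S))]; print(np.linalg.lstsq(A,S[:,2],rcond=None)[0])
E
```

```text
[0.5304 0.1745 0.1226] 0.012919420858240282 [ 0.1151  0.55   -2.0688] [ 0.0517 -0.0515 -0.7052  0.7053]
-98.36561492843614
top 0.6 1534 1481 ((529.5739135742188, 158.0926971435547), (100.32501220703125, 101.44775390625), 81.42752075195312)
[-0.0078 -0.0474  0.1063]
```

View pics/scene9.png

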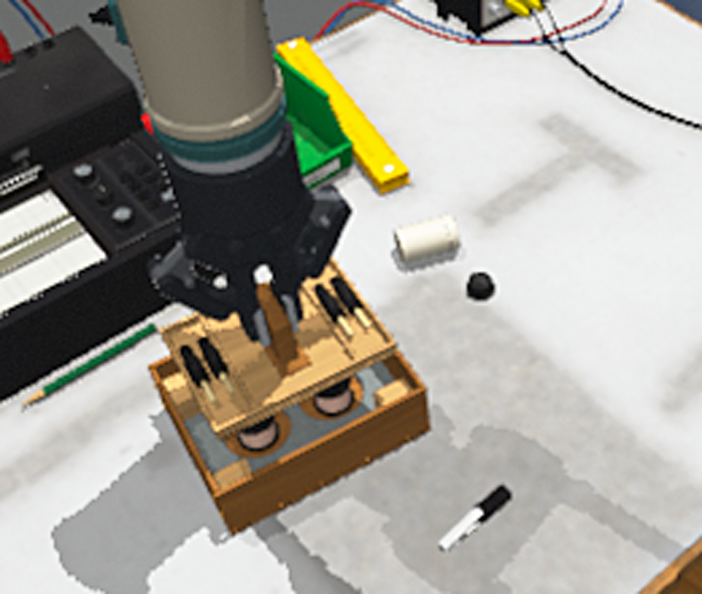

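View pics/top9.png

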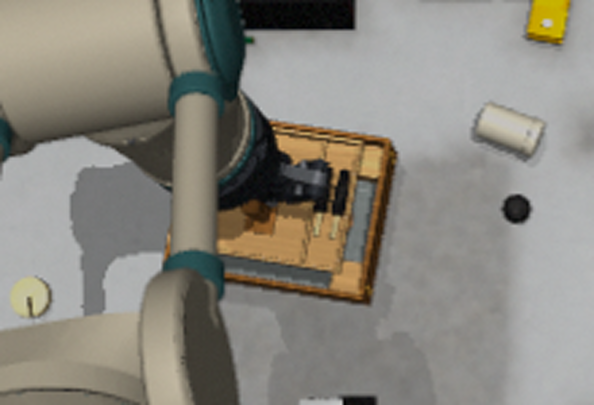

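The tray is aligned over the case, about 3 mm low in x and 1 mm low in y by the top camera. I'll correct that and lower it.

>>> jog_arm:
  targets:
    - [0.0,[0.002,0.001,-0.01],0]
    - [0.0,[0,0,-0.01],0]
    - [0.0,[0,0,-0.01],0]
    - [0.0,[0,0,-0.01],0]
    - [0.0,[0,0,0],0]
    - [0.0,[0,0,0],0]

```text
clock: 14.08
position: [0.5324, 0.176, 0.0828]
ee_rot: [-0.051, 0.051, 0.705, -0.705]
contact_force: [0.5, 0.2, -1.2]
width: 0.0131
```

```bash
python3 - <<'E'
from h import *
im,d=get_image("scene"); cv2.imwrite("pics/scene10.png",cv2.resize(im[140:320,110:310,::-1],None,fx=3,fy=3,interpolation=cv2.INTER_CUBIC))
E
```

```text
(no output)
```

View pics/scene10.png

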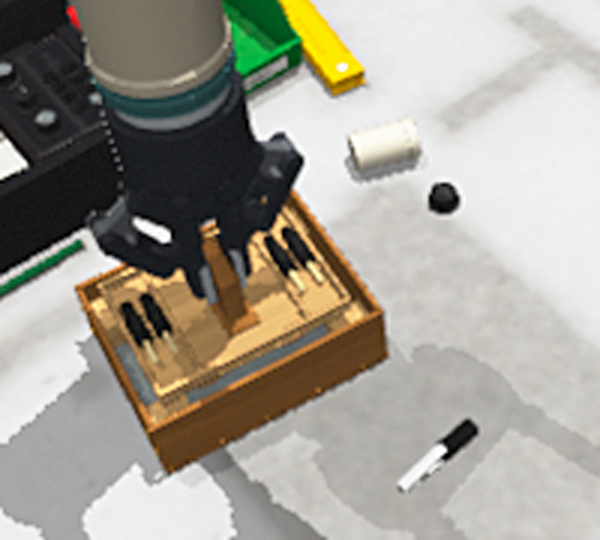

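The tray is entering the case with clearance all round. I'll lower it the last 12 mm.

>>> jog_arm:
  targets:
    - [0.0,[0,0,-0.005],0]
    - [0.0,[0,0,-0.004],0]
    - [0.0,[0,0,-0.002],0]
    - [0.0,[0,0,-0.001],0]
    - [0.0,[0,0,0],0]
    - [0.0,[0,0,0],0]

```text
clock: 14.88
position: [0.5323, 0.176, 0.0709]
ee_rot: [0.051, -0.051, -0.705, 0.705]
contact_force: [0.4, -0.2, -1.4]
width: 0.013
```

>>> jog_arm:
  targets:
    - [0.0,[0,0,-0.001],0]
    - [0.0,[0,0,-0.0005],0]
    - [0.0,[0,0,0],0]
    - [0.0,[0,0,0],0]

```text
clock: 15.38
position: [0.5323, 0.176, 0.07]
ee_rot: [-0.051, 0.052, 0.705, -0.705]
contact_force: [-2.3, 0.3, 5.7]
width: 0.0129
```

Contact is felt at 5.7 N. I'll release, rise and back off for a check.

>>> jog_arm:
  targets:
    - [0.04,[0,0,0],0]
    - [0.04,[0,0,0],0]
    - [0.04,[0,0,0],0]
    - [0.04,[0,0,0.02],0]
    - [0.04,[0,0,0.04],0]
    - [0.04,[0,0,0.05],0]
    - [0.04,[0,-0.05,0],0]
    - [0.04,[0,-0.055,0],0]
    - [0.04,[0,-0.055,0],0]
    - [0.04,[0,-0.055,0],0]

```text
clock: 16.62
position: [0.5321, -0.0407, 0.1793]
ee_rot: [0.051, -0.051, -0.705, 0.705]
contact_force: [1.2, 0.2, -0.6]
width: 0.0402
```

>>> jog_arm:
  targets:
    - [0.04,[0,-0.05,0],0]
    - [0.04,[0,-0.03,0],0]
    - [0.04,[0,0,0],0]
    - [0.04,[0,0,0],0]

```text
clock: 17.12
position: [0.532, -0.1184, 0.1791]
ee_rot: [-0.052, 0.051, 0.706, -0.705]
contact_force: [-0.6, 0.3, -0.2]
width: 0.04
```

```bash
python3 - <<'E'
from h import *
np.set_printoptions(precision=4,suppress=True)
s=manip.get_state();print(s['clock'],s['position'],s['contact_force'])
for n in("scene","top"):
    im,d=get_image(n); cv2.imwrite(f"pics/{n}11.png",cv2.resize((im[140:320,110:310]if n=="scene" else im[140:260,80:260])[:,:,::-1],None,fx=3,fy=3,interpolation=cv2.INTER_CUBIC))
    P=cloud(n,d)
    for r in silhouettes("upper_tray",n)[:1]:
        Q=P[r['mask']];Q=Q[np.isfinite(Q[:,0])]
        S=Q[(Q[:,2]>.03)&(Q[:,2]<.06)]; print(n,r['score'],len(S),np.median(S[:,2]),cv2.minAreaRect((S[:,:2]*1000).astype(np.float32)))
        F=S[(S[:,2]<np.percentile(S[:,2],60))];A=np.c_[F[:,:2],np.ones(len(F))]; print(np.linalg.lstsq(A,F[:,2],rcond=None)[0])
        H=Q[Q[:,2]>.068]; print('handle',cv2.minAreaRect((H[:,:2]*1000).astype(np.float32)),np.percentile(H[:,2],[50,95]))
    for t,z in(("upper_tray",.036),("tray_seat",.036)): print(t,[(round(q['score'],2),onplane(n,[q['position']],z)[0]) for q in spot_point(t,n)])
E
```

```text
17.125 [ 0.532  -0.1184  0.1791] [-0.6187  0.3201 -0.1824]
scene 0.72 2878 0.04044329525545287 ((529.11767578125, 176.02145385742188), (133.47607421875, 124.51183319091797), 81.38047790527344)
[-0.0021 -0.0004  0.0404]
handle ((529.00927734375, 175.39163208007812), (14.27208137512207, 45.20018005371094), 81.7020034790039) [0.0794 0.0817]
upper_tray [(0.9, array([0.5294, 0.1771, 0.036 ]))]
tray_seat []
top 0.57 2712 0.04093345853669961 ((533.7749633789062, 177.62677001953125), (137.48699951171875, 100.88314819335938), 81.69288635253906)
[-0.0015 -0.0035  0.0407]
handle ((533.1527709960938, 175.66200256347656), (14.355742454528809, 43.92483901977539), 80.74534606933594) [0.0795 0.0825]
upper_tray [(0.91, array([0.5358, 0.1721, 0.036 ]))]
tray_seat []
```

View pics/scene11.png

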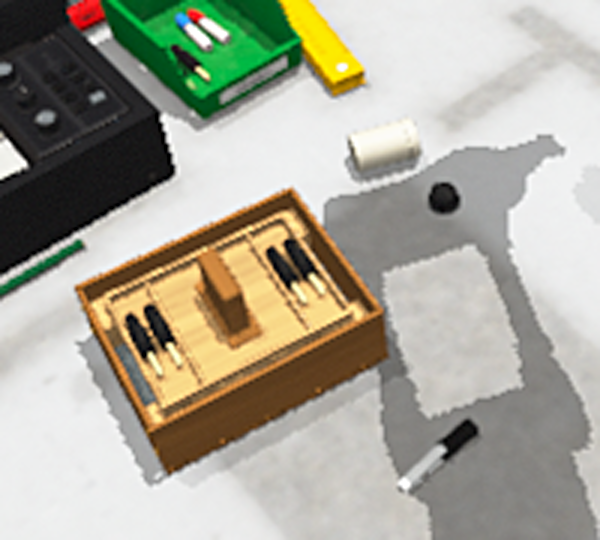

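View pics/top11.png

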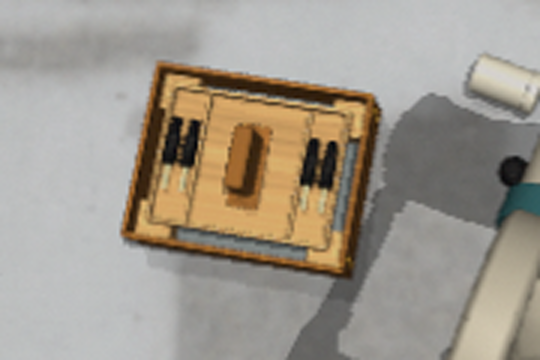

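The tray sits level and centred on all four posts, with its handle within about 1 mm of the case's middle. I'll hand in.

```bash
python3 -c "
from rig import *
print(sign_off())"
```

```text
the job is handed in; nothing more can be done
None
```

The case is packed: the loose bobbin stands in the empty well and the tray sits on the four corner posts. I handed the job in at about 17.5 s of the 51 s allowed.

- **Bobbin:** Before the tray went in, both cameras showed it upright and let go. It was within about 2–6 mm of the well centre (limit 14 mm), and its top height fits standing on the floor.
- **Tray:** After release, its handle was within about 1.5 mm of the case's middle in each camera. It was level to under 0.3° and turned less than 1° from the case's axis. Its floor and handle heights match sitting on the posts.
- **Robot:** The arm was clear and touching nothing, and I never saw a contact force above about 6 N.

These readings disagreed:
- **Camera offset:** The two cameras differ by about 4 mm in x. I averaged them, and checked the final fit within each camera separately.
- **Bobbin grip width:** The fingers closed to 26.7 mm, closer to the winding than the 31 mm flange, but the bobbin was held upright.
- **Seat detection:** The network no longer reported `tray_seat` once the tray covered it, so I compared against the earlier case measurement.

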